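Roll a tube offcut up the gutter into its seat

TASK

With the fingertips, gently and steadily push the blue tube offcut up the sloping gutter until it drops over the crest into the seat against the red end stop, where it can no longer roll back. Keep it rolling on the gutter, do not pick it up or flick it, and leave the sanding block, the reddish wood offcut and the tape measure where they are. Move the hand clear at the end.

Things in the scene. Friction and masses are not known exactly. Their poses are not given: they have to be found in the camera images.
- gutter: Fixed aluminium gutter on a plywood board 199 x 94 mm that stands on wooden packing 0 to 90 mm high; dark wood lip at the low end, red stop at the high end. Origin: on the board's underside, below where the tube starts, mid-width; x uphill, y across, z up. Channel 72 mm wide inside, flanges 4 mm thick, 16 mm above its floor, which rises at 0.15 rad from x = -22, z = 18 mm to the crest.
- crest (a point): The crest of the gutter floor: gutter x = 98 mm, z = 36.1 mm, mid-width. Beyond it the seat, a level pocket 5 mm lower (z = 31.1 mm), runs 48.5 mm on to the face of the red stop at gutter x = 146.5 mm. The stop is 12 mm thick, its top at z = 76.1 mm.
- seat (a point): Where the tube's centre is when it lies in the seat: gutter x = 115.6 mm, z = 61.1 mm. The tube has about 2 mm of play there along the gutter.
- slope (a point): Point on the gutter floor at its low end (gutter x = -22 mm, z = 18 mm), axes tilted with the floor: x up the slope, y across, z square to it. A tube on the floor has its centre at z = 30 mm here. Behind this point is the low lip, 8 mm thick, top at gutter z = 30 mm, well below the tube's axis.
- tube: Smooth blue steel tube, black plugged ends, 60 mm diameter, 66 mm long, 0.25 to 0.5 kg. Origin: its centre; y along the tube, across the gutter; x, z turn as it rolls. Starts leaning on the low lip (centre at gutter x = -1 mm); rolls back there if let go before the crest. Push from the low side at or a little above its axis, above lip and flanges; 10 N is enough. Never press over 30 N.
- sanding_block: Grey-brown wooden sanding block, 62 x 113 x 31 mm, loose on the bench to the right of the gutter. Origin: centre of its underside.
- wood_offcut: Reddish-brown block of wood, 50 x 60 x 40 mm, loose on the bench to the right of the gutter. Origin: centre of its underside.
- tape_measure: Yellow tape measure lying on its side, 62 x 85 x 37 mm, loose on the bench to the right of the gutter. Origin: centre of its underside.
Things that resemble listed ones, but are neither listed nor needed, are in the scene too. There is more than one size of the tube; the one meant has the size given above.

How it is judged:
By the outcome, as a careful person would: the job done as asked, in the order asked, and still so for the second after the job is handed in, with the robot touching nothing.
It also fails if it takes over 32 s, if anything falls off the work surface, if the arm or the gripper's body presses on something with over 40 N, if the wrist force passes 120 N, or if a joint passes its speed limit or range.

ROBOT

A 6-joint arm with a two-finger parallel gripper is mounted at the origin on a cart in front of the work surface, level with it; the furniture and walls round the work are solid. World frame = base frame: x ahead of the robot, y to its left, z up, the work surface at z = 0. Lengths are in m, angles in rad, forces in N, time in s.
With the tool pointing down it reaches from about 0.3 to 1 m from the base axis. Payload 5.1 kg.
Tool frame: the origin (TCP) lies on the centre line of the jaws, within the pads' length; the fingertips stand 22 mm ahead of it and the grasp point (between the pads) lies 3 mm ahead of it; z points along the fingers, y is the line along which they close (so a half turn about z gives the same grasp; the last joint's range is limited). The gripper opens to 95 mm and grips with 3 to 60 N. Pads are 20 mm wide; open, the fingers measure 119 mm over their backs; the gripper's body (75 mm by 180 mm) begins 59 mm behind the grasp point.
Start: joints at [-1.301, 0.124, 1.65, -0, 1.367, -0.083], TCP at [0.225, -0.61, 0.237] pointing down, gripper open.
Joint ranges: [-2.61, 2.61], [-1.02, 2.33], [0.03, 2.71], [-1.35, 4.49], [0.32, 2.68], [-2.91, 2.91]. Speed limits (rad/s): [2.57, 2.57, 3.14, 3.14, 3.14, 3.14].

INTERFACE

Orientations are given as a rotation vector (axis times angle).
In Python, from workcell import arm, imaging gives the robot as it stands.
- The arm moves only by the shell command python3 -m creep 'ROWS' [OPENING] [FORCE]. ROWS is JSON, one flat list of numbers, 4 for each row, row after row: the shift along the world's x, y, z in mm, then the turn about the world's z in rad. A call has 1 to 8 rows; each row is the pose to reach, as a shift and turn from the pose commanded when the call began; what a row does not reach only later rows make up. A row lasts 1/10 s, in which the tool goes at most 50 mm and 8.59 degrees, less where a joint would pass 70% of its speed; a pose out of reach is approached as far as the arm can. A call with a gripper value outside its range is refused whole. OPENING is the gripper's target within -1 to 1 (fully open at 1, half-way at 0, shut at -1), set as the call begins (- or left out, the last holds). The fingers move at their own pace and stop on an object; FORCE is the grip in N (left out, the last holds). Time passes only in rows, so rows that repeat a pose let the fingers close. It gives the time, the measured TCP pose, the force, the opening and the grip force at its end, in the units of the state.
- arm.read_state(): the state, without advancing time (a new reading comes with each control period).
- imaging.get_image(name): name is "side" or "top" or "wrist"; returns a dict with "img" (400x640x3 uint8, red, green, blue), "fx", "fy", "cx", "cy" (pixels), "origin" and "attitude" of the camera in the world; the wrist camera has in their place "tool_from_camera" (4x4, takes a point from camera to tool coordinates, whose origin is the TCP and whose axes are the flange's). Camera axes: x right, y up, looking along -z (the intrinsics and any distortion apply to the point x, -y, -z); pixel columns grow to the right and rows downward; lengths in m; the calibration is good to about 2 mm. A picture is of the moment at which its call begins: read the wrist's pose just before it. There is no depth.
- arm.close_job(): hands the job in; it is judged then, once.
The state is a dict: "time": time; "joint_positions": joint angles; "joint_velocities": joint speeds; "effort": joint torques, N m; "tcp_pos": TCP position; "tcp_rot": TCP orientation; "ft_force": force on the tool from outside, world axes, zero at the start; "torque": the same for the moment, N m; "gripper_width": finger opening in m; "gripper_force": force on a finger pad.
Only numpy, scipy, OpenCV 4.12 (cv2) and the standard library are available. Lean on these libraries where they do the work, as an engineer would, in place of code of your own. Each camera call takes 0.05 s, during which the arm holds its last target. There are 200 camera calls.

## Working session

There is one attempt and no reset: what is moved stays moved. The work goes in short steps, Python scripts to look and compute and a shell command to move; the robot and the scene stay as the last step left them, time stands still between calls to the robot, and variables do not carry over. Pictures are saved under pics/ and viewed, at most 10 in all, crops included, and the job is handed in when it is done.

```bash
mkdir -p pics; ls
cat > h.py <<'E'
import numpy as np,cv2,pickle
from workcell import arm,imaging
E
python3 - <<'E'
from h import *
s=arm.read_state(); print({k:np.round(v,3) for k,v in s.items()})
for n in("top","side"):
    d=imaging.get_image(n); pickle.dump(d,open(n+".pkl","wb"))
    print(n,{k:np.round(v,4) if not isinstance(v,str) else v for k,v in d.items() if k!="img"})
    cv2.imwrite(f"pics/{n}.png",d["img"][:,:,::-1])
E
```

```text
pics
{'time': np.float64(0.0), 'joint_positions': array([-1.301,  0.125,  1.652, -0.   ,  1.368, -0.083]), 'joint_velocities': array([ 0.   , -0.001, -0.001,  0.001, -0.001,  0.003]), 'effort': array([ 2.0000e-03, -4.1760e+01, -3.5993e+01,  7.8000e-02,  4.9000e-02,
       -0.0000e+00]), 'tcp_pos': array([ 0.224, -0.609,  0.235]), 'tcp_rot': array([-3.091, -0.551,  0.   ]), 'ft_force': array([-0.294, -0.066, -1.022]), 'torque': array([ 0.041, -0.029,  0.093]), 'gripper_force': np.float64(0.0), 'gripper_width': np.float64(0.095)}
top {'fx': np.float64(441.7875), 'fy': np.float64(441.7875), 'cx': np.float64(314.0548), 'cy': np.float64(195.9748), 'origin': array([0.4428, 0.0241, 1.2516]), 'attitude': array([ 0.0458, -0.0339, -1.5945])}
side {'fx': np.float64(362.5646), 'fy': np.float64(362.5646), 'cx': np.float64(315.2784), 'cy': np.float64(192.0948), 'origin': array([ 0.9278, -0.1532,  0.9294]), 'attitude': array([0.4547, 0.2946, 1.1633])}
```

View pics/top.png

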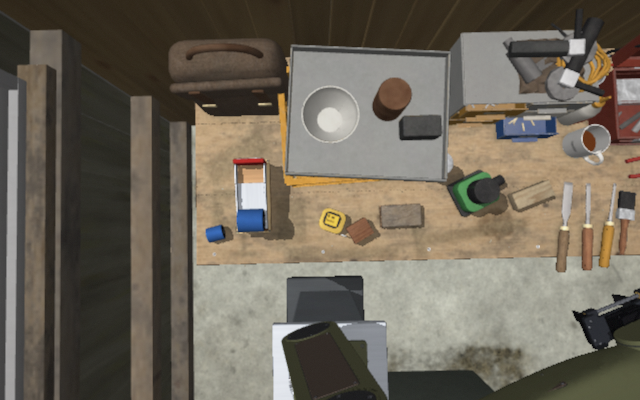

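View pics/side.png

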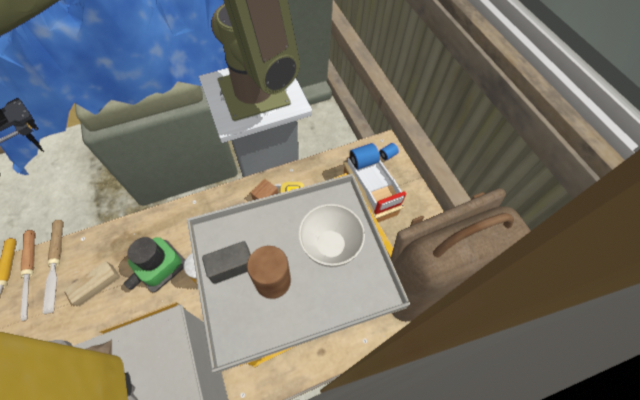

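Top view: candidates for the tube are the large blue cylinder in the gutter (251,220) and a small blue cylinder on the bench (215,233). The description fits the one in the gutter. The red stop is at (250,161), and the block, offcut and tape lie at x>320. I'll check this with a close crop.

Run:
```python
from h import *
t=pickle.load(open("top.pkl","rb"))["img"][148:248,195:285]; s=pickle.load(open("side.pkl","rb"))["img"][130:220,335:415]
a=cv2.resize(t,None,fx=5,fy=5,interpolation=cv2.INTER_CUBIC);b=cv2.resize(s,None,fx=4,fy=4,interpolation=cv2.INTER_CUBIC)
b=cv2.copyMakeBorder(b,0,500-b.shape[0],0,0,cv2.BORDER_CONSTANT)
cv2.imwrite("pics/crop.png",np.hstack([a,b])[:,:,::-1])
```

```text
(no output)
```

View pics/crop.png

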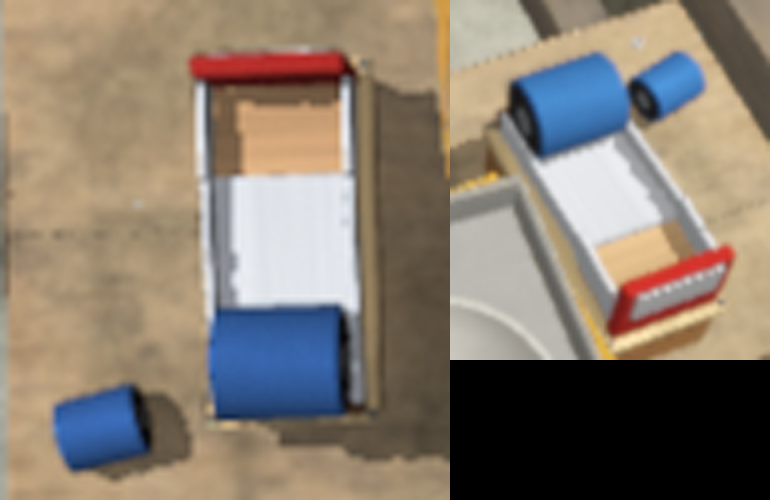

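The gutter tube is the 60 × 66 mm one, clearly larger than the decoy at crop (100,428). The gutter runs nearly along world +x and stands on tall packing. Next I'll fit its pose from both views.

```bash
cat >> h.py <<'E'
from scipy.spatial.transform import Rotation as R
from scipy.optimize import least_squares
def proj(d,P):
    q=(np.asarray(P)-d["origin"])@R.from_rotvec(d["attitude"]).as_matrix()
    return np.c_[d["cx"]+d["fx"]*q[:,0]/-q[:,2], d["cy"]-d["fy"]*q[:,1]/-q[:,2]]
def g2w(p,P):  # p=[x,y,h,yaw]
    return R.from_euler("z",p[3]).apply(np.asarray(P,float)/1000)+p[:3]
a=np.linspace(0,2*np.pi,72)
def cyl(c): return np.array([[c[0]+30*np.cos(t),y,c[2]+30*np.sin(t)] for t in a for y in(-33,33)])
def blue(img,lo,hi):
    h=cv2.cvtColor(img,cv2.COLOR_RGB2HSV); m=cv2.inRange(h,(100,120,40),(125,255,255))
    n,l,st,_=cv2.connectedComponentsWithStats(m); 
    i=max(range(1,n),key=lambda k:st[k,4]*(lo[0]<=st[k,0]<=hi[0] and lo[1]<=st[k,1]<=hi[1]))
    x,y,w,hh,A=st[i]; return x-.5,x+w-.5,y-.5,y+hh-.5,A
E
python3 - <<'E'
from h import *
T,S=[pickle.load(open(n+".pkl","rb")) for n in("top","side")]
bt=blue(T["img"],(230,195),(245,230)); bs=blue(S["img"],(335,130),(365,160)); print(bt,bs)
c=lambda u,v,k,o:np.array([o[0]+(u+.5)/k-.5,o[1]+(v+.5)/k-.5])
tp=[c(192,57,5,(195,148)),c(347,52,5,(195,148)),c(212,176,5,(195,148))]
tP=[[158.5,40,76.1],[158.5,-40,76.1],[98,36,36.1]]
sp=[c(595-450,243,4,(335,130))]; sP=[[98,-36,36.1]]
def res(p,w=1):
    C=g2w(p,cyl([-1,0,51.5])); a=proj(T,C);b=proj(S,C)
    r=[a[:,0].min()-bt[0],a[:,1].min()-bt[2],a[:,1].max()-bt[3], b[:,0].max()-bs[1],b[:,1].min()-bs[2],b[:,1].max()-bs[3]]
    return np.r_[r,(proj(T,g2w(p,tP))-tp).ravel(),(proj(S,g2w(p,sP))-sp).ravel()]
s=least_squares(res,[.38,.2,.05,0],loss="soft_l1",x_scale=[.1,.1,.1,.1])
print(s.x.round(4),res(s.x).round(1)); np.save("g.npy",s.x)
for n,P in dict(tube=[-1,0,51.5],seat=[115.6,0,61.1],crest=[98,0,36.1],lip=[-30,0,30]).items(): print(n,g2w(s.x,[P]).round(4))
# other objects footprints check: tape/offcut px on the bench
E
```

```text
(np.float64(236.5), np.float64(263.5), np.float64(208.5), np.float64(231.5), np.int32(552)) (np.float64(350.5), np.float64(379.5), np.float64(143.5), np.float64(168.5), np.int32(463))
[0.4427 0.1983 0.049  0.0011] [-0.5 -0.1  0.6  0.5 -1.9  0.9 -0.3 -0.5 -0.2 -0.3  0.4  0.4 -3.4  0.8]
tube [[0.4417 0.1983 0.1005]]
seat [[0.5583 0.1985 0.1101]]
crest [[0.5407 0.1984 0.0851]]
lip [[0.4127 0.1983 0.079 ]]
```

```bash
python3 -m creep '[0,50,0,-0.1, 0,100,0,-0.2, 10,150,0,-0.3, 20,200,0,-0.35, 40,250,0,-0.35, 60,300,0,-0.35, 80,350,0,-0.35, 100,400,0,-0.35]' -0.37 10
```

```text
time: 0.9
tcp_pos: [0.3181, -0.2241, 0.2363]
tcp_rot: [-3.142, -0.003, -0.0]
ft_force: [1.4, 0.3, -0.1]
gripper_width: 0.0366
gripper_force: 0.0
```

```bash
python3 -m creep '[10,50,0,0, 20,100,0,0, 30,150,0,0, 40,200,0,0, 40,250,0,0, 40,300,0,0, 40,340,0,0, 40,340,0,0]'
```

```text
time: 1.7
tcp_pos: [0.3569, 0.1183, 0.2363]
tcp_rot: [-3.14, -0.02, 0.002]
ft_force: [-0.8, -0.3, -0.2]
gripper_width: 0.0299
gripper_force: 0.0
```

```bash
python3 -m creep '[-5,35,0,0, -15,70,0,0, -15,70,0,0, -15,70,0,0]'
python3 - <<'E'
from h import *
s=arm.read_state(); d=imaging.get_image("wrist"); d["s"]=s; pickle.dump(d,open("w.pkl","wb")); print(s["tcp_pos"],s["tcp_rot"],d["tool_from_camera"],d["fx"],d["cx"],d["cy"])
cv2.imwrite("pics/w.png",d["img"][:,:,::-1])
E
```

```text
time: 2.1
tcp_pos: [0.343, 0.1834, 0.2363]
tcp_rot: [3.141, 0.006, -0.001]
ft_force: [0.9, -0.5, 0.3]
gripper_width: 0.0297
gripper_force: 0.0
[0.34299034 0.18343993 0.23626528] [ 3.14053969e+00  6.01831131e-03 -8.06468007e-04] [[-3.47364056e-04  9.62861963e-01  2.69993924e-01  7.61476519e-02]
 [ 9.99999112e-01  6.81755747e-04 -1.14474031e-03  1.51271157e-03]
 [-1.28629681e-03  2.69993287e-01 -9.62861345e-01 -1.48569022e-01]
 [ 0.00000000e+00  0.00000000e+00  0.00000000e+00  1.00000000e+00]] 337.9407822269593 325.12419930259875 200.57874121180325
```

View pics/w.png

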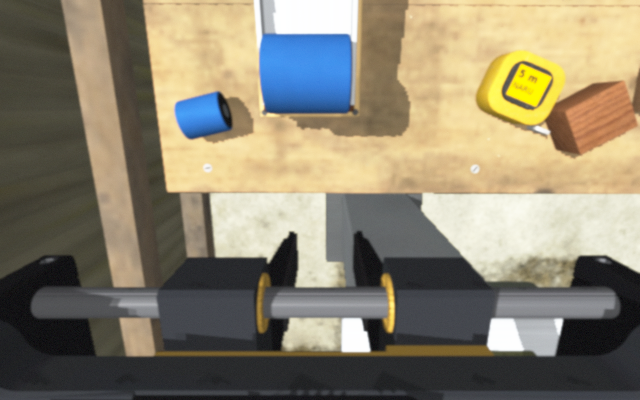

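The wrist view shows the tube at about (306,74), with the open fingers at (290,270) and (360,270). I'll refit using all three views.

Run:
```python
from h import *
T,S,W=[pickle.load(open(n+".pkl","rb")) for n in("top","side","w")]
s=W["s"]; Rt=R.from_rotvec(s["tcp_rot"]).as_matrix(); M=W["tool_from_camera"]
W["origin"]=s["tcp_pos"]+Rt@M[:3,3]; W["attitude"]=R.from_matrix(Rt@M[:3,:3]).as_rotvec()
bt=blue(T["img"],(230,195),(245,230)); bs=blue(S["img"],(335,130),(365,160)); bw=blue(W["img"],(245,20),(275,50)); print(bw)
c=lambda u,v,k,o:np.array([o[0]+(u+.5)/k-.5,o[1]+(v+.5)/k-.5])
tp=[c(192,57,5,(195,148)),c(347,52,5,(195,148)),c(212,176,5,(195,148))]
tP=[[158.5,40,76.1],[158.5,-40,76.1],[98,36,36.1]]
def res(p):
    C=g2w(p,cyl([-1,0,51.5])); a=proj(T,C);b=proj(S,C);w=proj(W,C)
    r=[a[:,0].min()-bt[0],a[:,1].min()-bt[2],a[:,1].max()-bt[3], b[:,0].max()-bs[1],b[:,1].min()-bs[2],b[:,1].max()-bs[3],
     w[:,0].min()-bw[0],w[:,0].max()-bw[1],w[:,1].min()-bw[2],w[:,1].max()-bw[3]]
    return np.r_[r,(proj(T,g2w(p,tP))-tp).ravel()]
for i in (slice(None),slice(6,10)):
  f=(lambda p:res(p)[i]) if i.start is None else (lambda p:np.r_[res(p)[i],p[3]*100])
  q=least_squares(f,[.44,.2,.05,0],loss="soft_l1",x_scale=.1)
  print(q.x.round(4),res(q.x).round(1),"tube",g2w(q.x,[[-1,0,51.5]]).round(4))
  if i.start is None: np.save("g.npy",q.x)
print(arm.read_state()["tcp_pos"])
```

```text
(np.float64(259.5), np.float64(350.5), np.float64(33.5), np.float64(112.5), np.int32(6838))
[0.444  0.1966 0.043  0.0093] [ 0.6 -0.6  0.2 -0.2 -0.2  2.7 -0.8  0.  -0.2  1.1  0.3 -0.5  0.2 -0.6
  1.2  0.2] tube [[0.443  0.1966 0.0945]]
[0.4446 0.1965 0.0401 0.001 ] [ 0.9 -0.7 -0.2 -0.3  0.7  3.4  0.1 -0.1 -0.1  0.1  1.  -0.7  0.9 -0.5
  1.7 -0. ] tube [[0.4436 0.1965 0.0916]]
[0.3432337  0.18297271 0.23633688]
```

```bash
python3 -m creep '[10,7,-30,0.01, 20,14,-70,0.01, 22,14,-110,0.01, 22,14,-122,0.01, 22,14,-122,0.01, 22,14,-122,0.01]'; python3 -c "
from h import *
print(g2w(np.load('g.npy'),[[-1,0,51.5],[98,0,36.1],[115.6,0,61.1]]).round(4))"
```

```text
time: 2.75
tcp_pos: [0.3663, 0.1976, 0.1163]
tcp_rot: [-3.141, -0.018, -0.003]
ft_force: [0.5, 0.1, -0.1]
gripper_width: 0.03
gripper_force: 0.0
[[0.443  0.1966 0.0945]
 [0.542  0.1975 0.0791]
 [0.5596 0.1976 0.1041]]
```

```bash
python3 -m creep '[8,0,0,0, 15,0,0,0, 21,0,0,0, 26,0,0,0, 30,0,0,0, 33,0,0,0, 36,0,0,0, 39,0,0,0]'
```

```text
time: 3.55
tcp_pos: [0.4038, 0.1979, 0.1144]
tcp_rot: [3.141, 0.02, -0.002]
ft_force: [-1.7, 1.0, 1.8]
gripper_width: 0.0298
gripper_force: 0.9
```

Contact looks to be starting where predicted, so I'll push slowly along the slope.

```bash
python3 -m creep '[3,0,0,0, 6,0,0.5,0, 9,0,1,0, 12,0,1.5,0, 15,0,2,0, 18,0,2.5,0]'
```

```text
time: 4.15
tcp_pos: [0.4224, 0.1979, 0.1173]
tcp_rot: [-3.142, -0.02, -0.0]
ft_force: [-1.9, 0.3, 0.3]
gripper_width: 0.0299
gripper_force: 0.8
```

Run:
```python
from h import *
s=arm.read_state(); d=imaging.get_image("wrist"); t=imaging.get_image("top")
print(s["time"],s["tcp_pos"],s["ft_force"],blue(t["img"],(230,150),(245,230)))
cv2.imwrite("pics/w2.png",d["img"][:,:,::-1])
```

```text
4.15 [0.42238318 0.19791768 0.11725155] [-1.88561038  0.31478788  0.34276976] (np.float64(236.5), np.float64(244.5), np.float64(200.5), np.float64(206.5), np.int32(22))
```

View pics/w2.png

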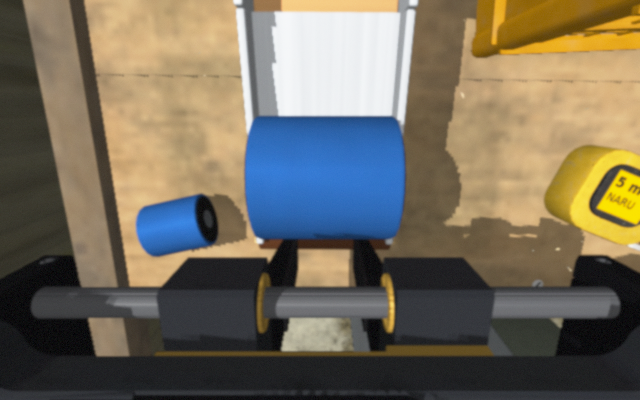

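The tube has left the lip and sits squarely against both fingers, about 2 N. I'll continue up.

```bash
python3 -m creep '[3,0,0.5,0, 7,0,1,0, 11,0,1.7,0, 15,0,2.3,0, 19,0,2.9,0, 23,0,3.5,0, 27,0,4.1,0, 30,0,4.5,0]'
```

```text
time: 5.05
tcp_pos: [0.4526, 0.1979, 0.1218]
tcp_rot: [-3.141, -0.02, -0.0]
ft_force: [-2.2, 0.5, 1.3]
gripper_width: 0.03
gripper_force: 0.8
```

```bash
python3 -m creep '[3,0,0.5,0, 7,0,1,0, 11,0,1.7,0, 15,0,2.3,0, 19,0,2.9,0, 23,0,3.5,0, 27,0,4.1,0, 30,0,4.5,0]'
```

```text
time: 5.85
tcp_pos: [0.4826, 0.1979, 0.1263]
tcp_rot: [-3.141, -0.02, -0.0]
ft_force: [-0.7, 0.7, 1.4]
gripper_width: 0.0301
gripper_force: 0.8
```

```bash
python3 -m creep '[3,0,0.4,0, 6,0,0.9,0, 8,0,1.2,0, 10,0,1.5,0, 12,0,1.8,0, 14,0,2.1,0, 15,0,2.2,0]'
```

```text
time: 6.55
tcp_pos: [0.4975, 0.1979, 0.1284]
tcp_rot: [-3.141, -0.02, -0.001]
ft_force: [-0.5, -0.1, 0.6]
gripper_width: 0.03
gripper_force: 0.5
```

```bash
python3 -m creep '[1.5,0,0.2,0, 3,0,0.3,0, 4.5,0,0.3,0, 6,0,0.3,0, 7.5,0,0.3,0, 9,0,0.3,0, 10.5,0,0.3,0, 12,0,0.3,0]'
python3 - <<'E'
from h import *
d=imaging.get_image("wrist")
cv2.imwrite("pics/w3.png",d["img"][:,:,::-1])
E
```

```text
time: 7.35
tcp_pos: [0.5093, 0.1979, 0.1287]
tcp_rot: [-3.142, -0.02, -0.0]
ft_force: [-0.3, -1.2, -1.0]
gripper_width: 0.0299
gripper_force: 0.0
```

View pics/w3.png

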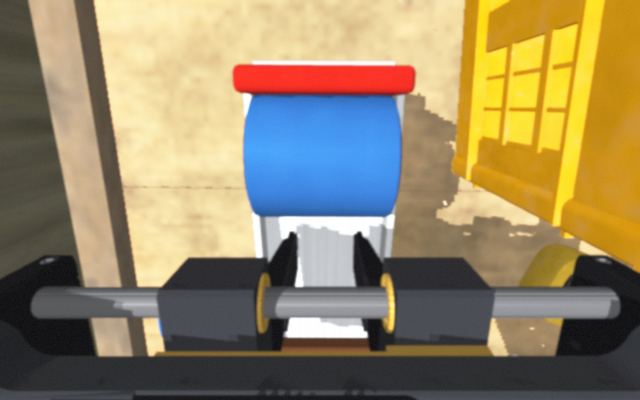

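The tube (centre about (322,155)) lies against the red stop, and there's a visible gap to the fingers. I'll retract back and up.

```bash
python3 -m creep '[-15,0,0,0, -40,0,5,0, -70,0,25,0, -95,0,60,0, -110,0,95,0, -120,0,120,0, -120,0,120,0, -120,0,120,0]'
python3 - <<'E'
from h import *
s=arm.read_state(); print(s["ft_force"])
a,b=imaging.get_image("top"),imaging.get_image("side")
c=[cv2.resize(a["img"][140:260,190:440],None,fx=3,fy=3),cv2.resize(b["img"][120:220,230:438],None,fx=2.4,fy=2.4)]
c[1]=cv2.copyMakeBorder(c[1],0,0,0,c[0].shape[1]-c[1].shape[1],cv2.BORDER_CONSTANT)
o=np.vstack(c);print(o.shape);cv2.imwrite("pics/end.png",o[:,:,::-1])
E
```

```text
time: 8.2
tcp_pos: [0.3893, 0.198, 0.2489]
tcp_rot: [-3.141, -0.02, -0.002]
ft_force: [-1.6, -1.2, -0.4]
gripper_width: 0.0295
gripper_force: 0.0
[-1.60027514 -1.15963759 -0.4214398 ]
(600, 750, 3)
```

View pics/end.png

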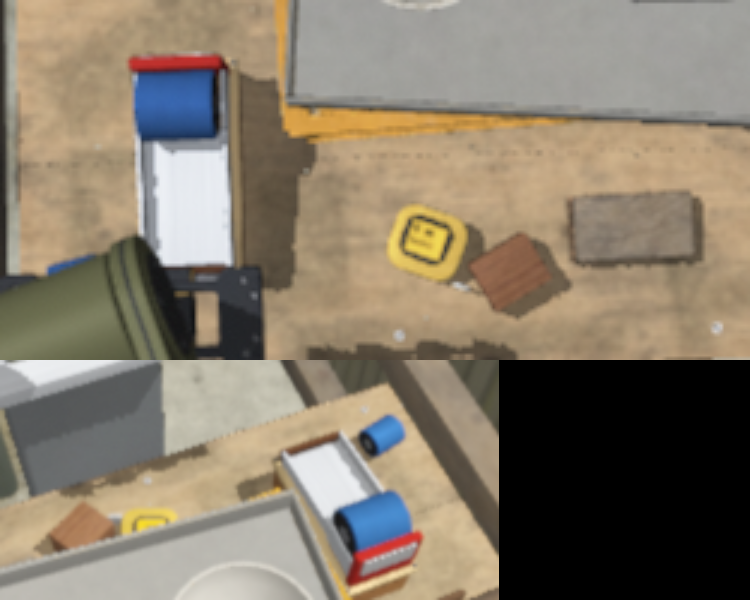

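The tube sits in the seat at (178,103) in the crop, next to the red stop. The tape, offcut and sanding block haven't moved, and the hand is clear.

```bash
python3 -c "
from workcell import arm
print(arm.close_job())"
```

```text
the job is handed in; nothing more can be done
None
```

The blue tube was pushed up the gutter over the crest and lies in the seat against the red stop; the hand is clear, the sanding block, wood offcut and tape measure are unmoved, and the job was handed in at about 8 s.

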